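Set the drag screw of a slide unit

TASK

Set the drag screw on the blue slide unit: turn the black thumbscrew clockwise until it bottoms firmly on the brass shoe without straining it, then back it off a quarter turn. With the screw set like that, push the carriage by its black post fully home against the end stop, and leave the other things on the bench alone.

Things in the scene. Friction and masses are not known exactly. Their poses are not given: they have to be found in the camera images.
- slide_base: Fixed slide unit: blue plate 130 mm (own x) by 255 mm (own y, -77 to +178 mm), 12 mm thick, with a rail, a carriage along y and a blue bridge across it (122 mm along x, 36 mm along y, top 73 mm above the bench) that carries a vertical thumbscrew on a neck 9 mm thick. Dark end stop at y = -66 mm, 40 mm high. Origin on the bench under the screw's axis; z up.
- wings (a point): Centre of the thumbscrew's black wings, on its vertical axis, 105 mm above the bench: a bar 44 mm long (own x, white dot on the +x wing), 10 mm thick (own y), 30 mm high; pinch it across the 10 mm. It turns without rising or sinking; clockwise from above drives the foot down. Turns against 0.05 N m; bottomed, torque climbs about 2 N m per rad: 0.15 to 0.3 N m is firm, over 0.6 N m strains it.
- press_foot: Steel foot of the thumbscrew, a disc of 8 mm radius under the bridge, driven down and up by the screw (16 mm a turn). It bottoms on the brass shoe 0.4 to 2.3 rad from the start (different each time). Origin at the centre of its underside; z up. The screw stays where it is left when not bottomed.
- drag_shoe: Brass drag shoe, 50 by 30 mm, under the bridge between the screw's foot and the carriage. Origin at the centre of its top face, about 46 mm above the bench; z up. Its height differs by up to 2.2 mm either way from start to start and the measured heights are not exact, so the bottom must be felt. A quarter turn off its bottom, the foot stands 4 mm above the shoe.
- carriage (a joint): Travel of the aluminium carriage (64 mm by 170 mm) from its end stop, in m: 0 is fully home, up to 0.055 drawn out along the unit's +y. It starts 25 to 50 mm out and slides against about 4 N.
- post (a point): Middle of the upright black post on the carriage, by which it is pushed: 20 mm thick, standing from 46 to 90 mm above the bench, this point at 65 mm. It stands 90 mm from the screw's axis along the unit's +y when the carriage is home, farther when it is out; push it toward the unit's -y.
- tape: Bystander: black roll of tape, 66 mm across, 19 mm high; origin at the centre of its underside.
- tin: Bystander: grease tin with a green lid, 69 mm across, 33 mm high; origin at the centre of its underside.
- casting: Bystander: grey casting 38 x 45 x 50 mm; origin at the centre of its underside.
- cutters: Bystander: side cutters with red handles, 142 mm long, 12 mm thick, lying flat; origin at the centre of its underside.

How it is judged (in metres and radians):
On the way, in this order (a step that is already met when the one before it is completed fails the run):
1. the screw is bottomed: its foot presses the shoe with more than 20 N (about 0.1 N m at the wings) (contact force between press_foot and drag_shoe above 20 N), for 0.15 s.
2. the screw is backed off a quarter turn: the foot stands 2.6 to 5.4 mm above the shoe (z of press_foot in the frame of drag_shoe between 0.0026 and 0.0054 m), for 0.3 s.
3. the carriage is home against its stop (value of joint carriage below 0.0025 m), for 0.2 s.
At the end, for the whole second after the job is handed in: The screw stands a quarter turn back from its bottom (foot 2.6 to 5.4 mm above the shoe, that is 58 to 122 degrees), and the carriage rests within 2.5 mm of its end stop (all of step 2 and value of joint carriage below 0.0025 m and velocity of joint carriage between -0.01 and 0.01 m/s); the robot touches nothing.
It fails at once if the screw is strained: the foot presses the shoe with more than 250 N (about 0.7 N m at the wings) (contact force between press_foot and drag_shoe above 250 N).
It fails at once if a bystander is pushed more than 30 mm (distance of any of tape, tin, casting, cutters from where it was at the start of the episode above 0.03 m).
It also fails if it takes over 67 s, if anything falls off the work surface, if the arm or the gripper's body presses on something with over 40 N, if the wrist force passes 120 N, or if a joint passes its speed limit or range.

ROBOT

A 6-joint arm with a two-finger parallel gripper is mounted at the origin on a cart in front of the work surface, level with it; the furniture and walls round the work are solid. World frame = base frame: x ahead of the robot, y to its left, z up, the work surface at z = 0. Lengths are in mm, angles in rad, forces in N, time in s.
With the tool pointing down it reaches from about 275 to 775 mm from the base axis. Payload 14.6 kg.
Tool frame: the origin (TCP) lies on the centre line of the jaws, within the pads' length; the fingertips stand 19 mm ahead of it and the grasp point (between the pads) is the TCP; z points along the fingers, y is the direction in which the jaws open and shut (so a half turn about z gives the same grasp; the last joint's range is limited). The gripper opens to 85 mm and grips with 20 to 120 N. Pads are 22 mm wide; open, the fingers measure 114 mm over their backs; the gripper's body (76 mm by 85 mm) begins 54 mm behind the grasp point. The pads swing forward as they close: fully open they stand 13 mm farther back than shut.
Start: joints at [-1.454, 0.263, -0.048, 1.259, 0, 1.415], TCP at [140.938, -505.732, 250.278] pointing down, gripper open.
Joint ranges: [-2.65, 2.65], [-0.89, 1.7], [-1.18, 1.37], [-2.13, 2.11], [-1.35, 1.29], [-3.14, 3.14]. Speed limits (rad/s): [1.89, 1.89, 2.57, 2.79, 3.14, 3.14].

INTERFACE

Orientations are given as [roll, pitch, yaw] about the fixed x, y, z axes, in that order (R = Rz(yaw) Ry(pitch) Rx(roll)).
In Python, from workcell import manip gives the robot as it stands.
- The arm moves only by the shell command python3 -m jog 'ROWS' [FORCE]. ROWS is JSON, a list of rows, each a list of 3 entries, a list of its own where there are three numbers: the shift along the tool's x, y, z in mm, then the turn, a rotation vector about the tool's x, y, z in rad, then the opening in per cent of the stroke, from 0 (shut) to 100 (fully open). In form: [[[tx, ty, tz], [rx, ry, rz], grip], ...]. A call has 1 to 8 rows; each row is the pose to reach, as a shift and turn from the pose commanded when the call began, along the tool's axes at that moment; what a row does not reach only later rows make up. A row lasts 1/8 s, in which the tool goes at most 62.5 mm and 10.7 degrees, less where a joint would pass 70% of its speed; a pose out of reach is approached as far as the arm can. A call with a gripper value outside its range is refused whole. The fingers move at their own pace and stop on an object; FORCE is the grip in N (left out, the last holds). Time passes only in rows, so rows that repeat a pose let the fingers close. It gives the time, the measured TCP pose, the force and the opening at its end, in the units of the state.
- manip.state(): the state, without advancing time (a new reading comes with each control period).
- manip.capture(name): name is "scene" or "side" or "wrist"; returns a dict with "frame" (400x640x3 uint8, blue, green, red), "fx", "fy", "cx", "cy" (pixels), "T" (4x4, takes a point from camera to world coordinates). Camera axes: x right, y up, looking along -z (the intrinsics and any distortion apply to the point x, -y, -z); pixel columns grow to the right and rows downward; lengths in mm; the calibration is good to about 2 mm. A picture is of the moment at which its call begins. There is no depth.
- manip.sign_off(): hands the job in, once; it reports no verdict.
The state is a dict: "clock": time; "joint_pos": joint angles; "joint_vel": joint speeds; "effort": joint torques, N m; "eef_pos": TCP position; "orientation": TCP orientation; "contact_force": force on the tool from outside, world axes, zero at the start; "wrist_torque": the same for the moment, N m; "gripper_width": opening from 0.0 (shut) to 1.0 (fully open).
Only numpy, scipy, OpenCV 4.12 (cv2) and the standard library are available. Lean on these libraries where they do the work, as an engineer would, in place of code of your own. Each camera call takes 0.05 s, during which the arm holds its last target. There are 200 camera calls.

## Working session

There is one attempt and no reset: what is moved stays moved. The work goes in short steps, Python scripts to look and compute and a shell command to move; the robot and the scene stay as the last step left them, time stands still between calls to the robot, and variables do not carry over. Pictures are saved under pics/ and viewed, about 8 in all and at most 12, crops included, and the job is handed in when it is done.

```bash
mkdir -p pics; python3 - <<'E'
from workcell import manip
import cv2,numpy as np
print(manip.state())
for n in ("scene","side"):
    c=manip.capture(n); cv2.imwrite(f"pics/{n}0.png",c["frame"]); print(n,[c[k] for k in("fx","fy","cx","cy")],np.round(c["T"],4).tolist(),[k for k in c])
E
```

```text
{'clock': 0.0, 'joint_pos': array([-1.45431769e+00,  2.63525640e-01, -4.89525748e-02,  1.25940114e+00,
        1.22058780e-05,  1.41548048e+00]), 'joint_vel': array([ 0.00141257, -0.00162557,  0.00097001,  0.00092637,  0.00060631,
        0.00080529]), 'effort': array([-4.02278829e-04, -6.37620378e+01,  3.84568548e+01,  1.33946235e-02,
       -7.61328033e-05, -3.45544116e-06]), 'eef_pos': array([ 140.90104702, -505.46687188,  249.81794228]), 'orientation': array([-3.14052455e+00, -1.79595532e-04,  2.71794382e-01]), 'contact_force': array([ 0.4415609 ,  0.83750312, -0.18080906]), 'wrist_torque': array([0.01856299, 0.0752528 , 0.01933462]), 'gripper_width': 1.0008816661067035}
scene [489.0623415812162, 489.0623415812162, 318.5650853119625, 201.06076953073415] [[-0.3598, 0.6217, -0.6957, -329.043], [-0.9329, -0.2263, 0.2803, 359.7976], [0.0168, 0.7499, 0.6614, 871.466], [0.0, 0.0, 0.0, 1.0]] ['frame', 'fx', 'fy', 'cx', 'cy', 'T']
side [368.88893444100404, 368.88893444100404, 311.94326375008325, 199.17799013782897] [[0.9997, 0.0191, -0.0175, 481.2115], [-0.0233, 0.369, -0.9291, -884.0821], [-0.0113, 0.9292, 0.3694, 444.3131], [0.0, 0.0, 0.0, 1.0]] ['frame', 'fx', 'fy', 'cx', 'cy', 'T']
```

View pics/scene0.png

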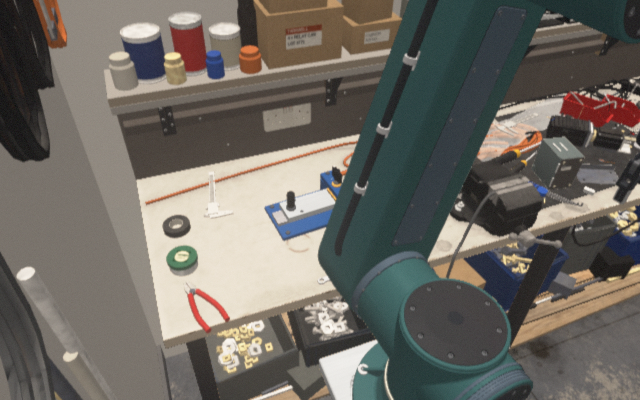

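View pics/side0.png

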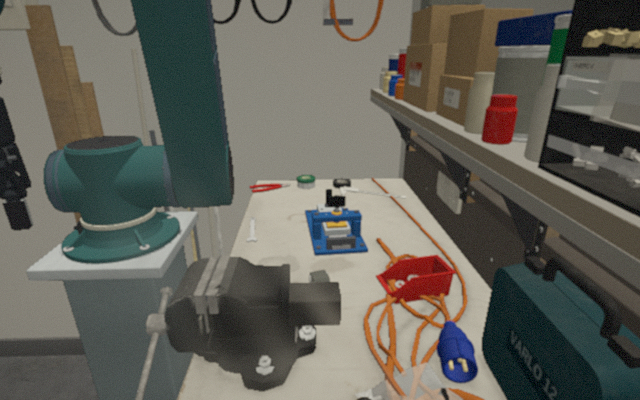

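The scene view shows the slide unit at about (305,205), with the post at (291,200) and the wings at (337,177). In the side view the wings are at (337,197) and the end stop faces the camera. Next I'll zoom in and measure.

```bash
cat > h.py <<'E'
from workcell import manip
import cv2,numpy as np
def ray(c,u,v):
    d=np.array([(u-c["cx"])/c["fx"],-(v-c["cy"])/c["fy"],-1.]);T=np.array(c["T"])
    return T[:3,3],T[:3,:3]@d
def plane(c,u,v,z):
    o,d=ray(c,u,v);return o+d*(z-o[2])/d[2]
def proj(c,p):
    T=np.array(c["T"]);q=T[:3,:3].T@(np.array(p)-T[:3,3]);return c["cx"]-c["fx"]*q[0]/q[2],c["cy"]+c["fy"]*q[1]/q[2]
E
python3 - <<'E'
from h import *
s=manip.capture("scene");d=manip.capture("side")
a=cv2.resize(s["frame"][140:250,240:370],None,fx=5,fy=5,interpolation=cv2.INTER_CUBIC)
b=cv2.resize(d["frame"][170:265,285:395],None,fx=6,fy=6,interpolation=cv2.INTER_CUBIC)
cv2.imwrite("pics/a.png",a);cv2.imwrite("pics/b.png",b)
print(plane(d,313,254,0),plane(d,367,249,0),plane(d,337,197,105),plane(s,291,200,65),plane(s,337,175,105))
E
```

```text
[ 496.54290621 -118.69075205    0.        ] [ 628.05526336 -100.41064226    0.        ] [560.77865516 -18.93974257 105.        ] [546.54148029  81.23918712  65.        ] [554.06925363 -44.5803394  105.        ]
```

View pics/a.png

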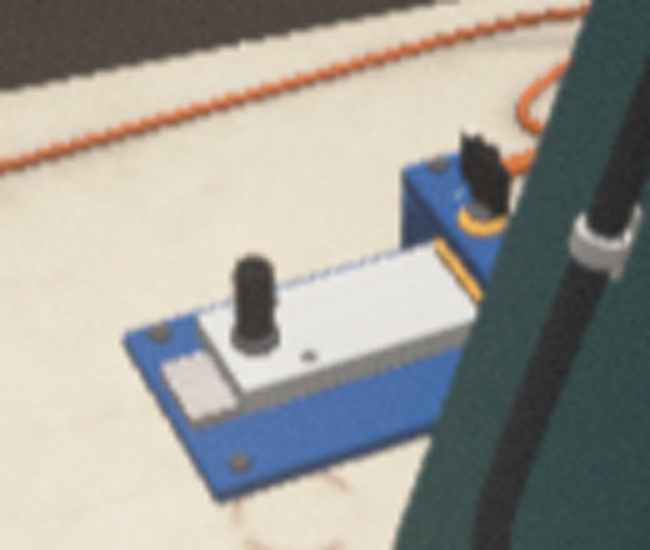

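View pics/b.png

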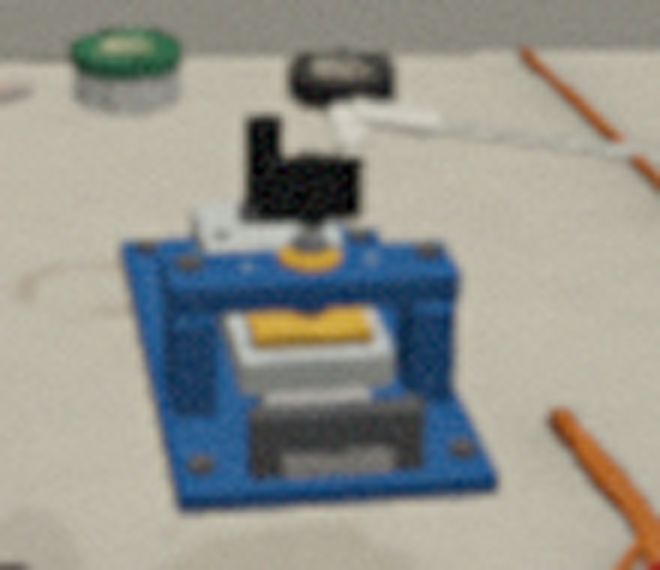

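The crops show:
- **Scene crop:** plate far corners at (125,340) and (220,497), post at (255,300), wings at (485,175).
- **Side crop:** plate front corners at (180,500) and (495,485), brass ring at (311,255), and the wings roughly parallel to the bridge.

I'll compute the rough pose, then look with the wrist camera.

```bash
python3 - <<'E'
from h import *
s=manip.capture("scene");d=manip.capture("side");w=manip.capture("wrist")
S=lambda x,y,z:plane(s,240+x/5,140+y/5,z); D=lambda x,y,z:plane(d,285+x/6,170+y/6,z)
P=dict(farL=S(220,490,12),farR=S(127,335,12),nearL=D(180,490,12),nearR=D(495,480,12),farLd=D(123,243,12),ring=D(311,253,76),wr=D(358,187,105),post=S(255,300,65),postb=S(255,340,46),wing=S(487,175,105))
for k,v in P.items():print(k,v.round(1))
print(manip.state()["eef_pos"],np.round(w["T"],3).tolist(),w["fx"],w["cx"],w["cy"])
E
```

```text
farL [476.6 124.   12. ]
farR [600.7 134.6  12. ]
nearL [ 501.1 -128.8   12. ]
nearR [ 624.5 -126.3   12. ]
farLd [480.6 114.1  12. ]
ring [558.3 -47.9  76. ]
wr [577.1 -47.9 105. ]
post [546.5  81.2  65. ]
postb [538.4  84.4  46. ]
wing [553.7 -45.5 105. ]
[ 140.94442765 -505.67287267  250.16189952] [[0.268, 0.929, 0.254, 205.772], [-0.963, 0.259, 0.07, -487.871], [-0.001, -0.264, 0.965, 375.073], [0.0, 0.0, 0.0, 1.0]] 309.7499343851627 322.20491653619166 199.61465592596747
```

```bash
python3 -m jog '[[[0,0,-60],[0,0,0],100],[[0,0,-100],[0,0,-0.18],100],[[47,-29,-100],[0,0,-0.36],100],[[93,-59,-100],[0,0,-0.54],100],[[140,-88,-100],[0,0,-0.72],100],[[187,-117,-100],[0,0,-0.9],100],[[233,-146,-100],[0,0,-1.08],100],[[280,-176,-100],[0,0,-1.26],100]]'
python3 - <<'E'
from h import *
from scipy.spatial.transform import Rotation as R
st=manip.state();print(st["joint_pos"]);Rm=R.from_euler("xyz",st["orientation"]).as_matrix()
print(Rm.T@(np.array([557,-47,250])-st["eef_pos"]),st["orientation"])
E
```

```text
clock: 1.35
eef_pos: [364.3, -259.6, 350.4]
orientation: [3.141, 0.0, 1.537]
contact_force: [0.3, -0.4, -0.6]
gripper_width: 1.001
[-8.01600517e-01  1.15561852e-01  3.01183125e-02  1.48492090e+00
 -4.09608778e-06  8.02572902e-01]
[218.92065994 185.45101056 100.37724927] [3.14128491e+00 3.03045202e-04 1.53741919e+00]
```

```bash
python3 -m jog '[[[30,25,0],[0,0,-0.18],100],[[65,55,0],[0,0,-0.36],100],[[100,85,0],[0,0,-0.54],100],[[140,118,0],[0,0,-0.72],100],[[175,148,30],[0,0,-0.9],100],[[219,185,50],[0,0,-1.08],100],[[219,185,80],[0,0,-1.26],100],[[219,185,100],[0,0,-1.44],100]]'
python3 -m jog '[[[0,0,0],[0,0,-0.12],100],[[0,0,0],[0,0,-0.25],100],[[0,0,0],[0,0,-0.25],100]]'
python3 - <<'E'
from h import *
w=manip.capture("wrist");cv2.imwrite("pics/w1.png",w["frame"]);print(manip.state()["joint_pos"],proj(w,[557,-47,120]))
E
```

```text
clock: 2.35
eef_pos: [556.8, -48.6, 248.7]
orientation: [3.142, -0.001, 2.979]
contact_force: [-0.3, -0.4, -0.3]
gripper_width: 1.0
clock: 2.72
eef_pos: [556.8, -49.4, 250.2]
orientation: [3.142, -0.0, -3.062]
contact_force: [0.8, -0.0, 0.1]
gripper_width: 0.997
[-2.34280510e-01  3.21965277e-01  3.73884223e-02  1.28623060e+00
  1.92008340e-05 -3.11640456e-01] (np.float64(324.89267124227155), np.float64(196.00305864473393))
```

View pics/w1.png

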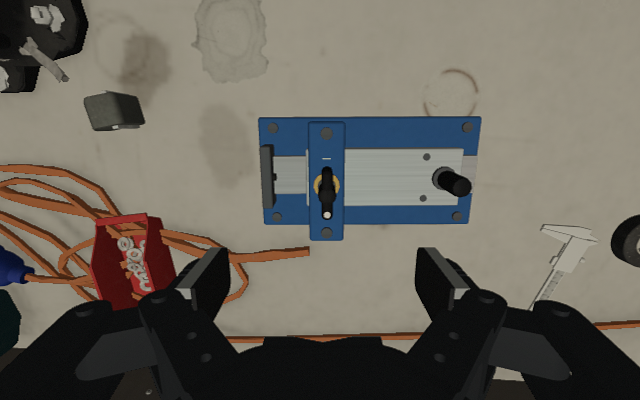

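The wrist view shows the wings at about (327,192), with the white dot at (327,215) on the +x side. The bar runs almost straight down the image, and the post top is at (461,186).

```bash
python3 - <<'E'
from h import *
w=manip.capture("wrist");f=w["frame"]
cv2.imwrite("pics/w1c.png",cv2.resize(f[150:245,295:360],None,fx=6,fy=6,interpolation=cv2.INTER_CUBIC))
g=f.max(2)
m=(g<60).astype(np.uint8);m[:,:290]=0;m[:,365:]=0;m[:140]=0;m[230:]=0
n,l,s,c=cv2.connectedComponentsWithStats(m)
for i in range(1,n):
  if s[i,4]>30:
    r=cv2.minAreaRect(np.argwhere(l==i)[:,::-1].astype(np.float32));print(s[i],r)
for name,p in dict(ul=(262,117,12),ur=(481,117,12),ll=(265,224,12),lr=(471,223,12),bl=(309,122,73),br=(344,122,73),bl2=(310,241,73),br2=(343,240,73),dot=(327,215,120)).items(): print(name,plane(w,*p).round(1))
E
```

```text
[318 166  18  54 623] ((326.5, 192.5), (53.0, 17.0), 90.0)
ul [ 498.4 -122.2   12. ]
ur [479.2 125.3  12. ]
ll [ 626.7 -115.1   12. ]
lr [605.7 139.9  12. ]
bl [498.2 -66.4  73. ]
br [495.7 -33.3  73. ]
bl2 [619.1 -57.3  73. ]
br2 [615.4 -22.9  73. ]
dot [573.9 -43.8 120. ]
```

View pics/w1c.png

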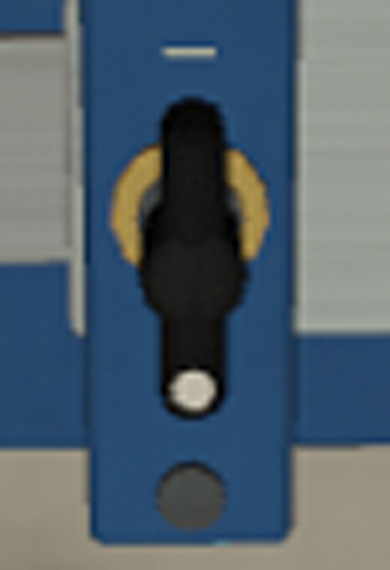

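```bash
python3 - <<'E'
from h import *
from scipy.spatial.transform import Rotation as R
w=manip.capture("wrist");st=manip.state();Rm=R.from_euler("xyz",st["orientation"]).as_matrix()
for y,x in((258,191),(98,191),(418,192)):
  for z in(105,120): print(plane(w,295+x/6,150+y/6,z).round(1))
print(st["eef_pos"],st["orientation"],Rm.T@(np.array([555.5,-46,107])-st["eef_pos"]))
E
```

```text
[558.  -45.1 105. ]
[554.3 -45.6 120. ]
[534. -47. 105.]
[531.6 -47.4 120. ]
[583.3 -42.9 105. ]
[578.1 -43.5 120. ]
[556.81974673 -49.42237244 250.29691489] [-3.14157241e+00  4.14648213e-05 -3.06404061e+00] [  1.05657581   3.51723374 143.29680002]
```

```bash
python3 -m jog '[[[1,3.5,40],[0,0,0],50],[[1,3.5,80],[0,0,0],50],[[1,3.5,120],[0,0,0],50],[[1,3.5,143],[0,0,0],50],[[1,3.5,143],[0,0,0],50],[[1,3.5,143],[0,0,0],50]]' 40
python3 - <<'E'
from h import *
w=manip.capture("wrist");cv2.imwrite("pics/w2.png",w["frame"]);print(manip.state())
E
```

```text
clock: 3.62
eef_pos: [556.1, -46.1, 108.3]
orientation: [-3.141, 0.001, -3.062]
contact_force: [0.4, 0.7, 1.2]
gripper_width: 0.5
{'clock': 3.675, 'joint_pos': array([-2.28806483e-01,  3.97981217e-01, -2.45884727e-01,  9.25202995e-01,
       -3.24873593e-05, -3.08425514e-01]), 'joint_vel': array([ 0.00196262, -0.00091355, -0.00162462, -0.00476503, -0.00058878,
       -0.00472719]), 'effort': array([-2.28231872e-02, -7.07277131e+01,  3.36200023e+01,  6.66348380e-03,
       -5.20248304e-04,  2.00031255e-02]), 'eef_pos': array([556.20378089, -46.16739502, 108.47463831]), 'orientation': array([-3.14103733e+00,  1.63601533e-03, -3.06197320e+00]), 'contact_force': array([-0.35659129, -0.16107779,  0.56805408]), 'wrist_torque': array([ 0.03346302,  0.01693836, -0.00642428]), 'gripper_width': 0.49958464471037783}
```

View pics/w2.png

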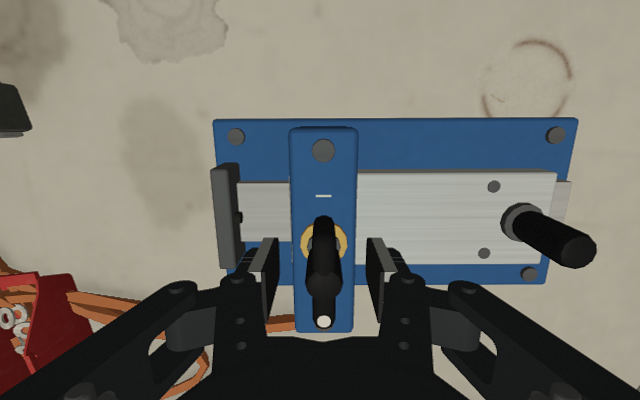

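The wings sit midway between the pads: bar at column 323, pads at 270 and 377. I'll close on them.

```bash
python3 -m jog '[[[0,0,0],[0,0,0],30],[[0,0,0],[0,0,0],15],[[0,0,0],[0,0,0],5],[[0,0,0],[0,0,0],0],[[0,0,0],[0,0,0],0],[[0,0,0],[0,0,0],0],[[0,0,0],[0,0,0],0],[[0,0,0],[0,0,0],0]]' 40
cat > t.py <<'E'
from h import *
T=[];E=[]
for i in range(5):
    s=manip.state();T.append(s["wrist_torque"][2]);E.append(s["effort"][5]);manip.capture("wrist")
print("tz",np.round(T,3),"j6eff",np.round(E,3),"yaw",s["orientation"][2].round(4),"pos",s["eef_pos"].round(1),"F",s["contact_force"].round(1),"M",s["wrist_torque"].round(3),"w",round(s["gripper_width"],3))
E
python3 t.py
```

```text
clock: 4.68
eef_pos: [555.7, -45.7, 107.8]
orientation: [3.141, 0.001, -3.061]
contact_force: [-1.0, 2.6, 5.7]
gripper_width: 0.111
tz [-0.029 -0.137  0.131 -0.102 -0.021] j6eff [-0.028  0.017  0.014 -0.027  0.026] yaw -3.0612 pos [555.8 -45.7 107.8] F [-1.9  3.   6. ] M [ 0.569  0.24  -0.021] w 0.11
```

```bash
python3 -m jog '[[[0,0,0],[0,0,0.1],0],[[0,0,0],[0,0,0.2],0],[[0,0,0],[0,0,0.3],0],[[0,0,0],[0,0,0.35],0]]'; python3 t.py
```

```text
clock: 5.42
eef_pos: [555.7, -45.5, 107.8]
orientation: [3.14, 0.001, 2.87]
contact_force: [-0.5, 4.2, 5.5]
gripper_width: 0.106
tz [ 0.137 -0.132 -0.117  0.125 -0.143] j6eff [-0.325 -0.406  0.715  0.257  0.048] yaw 2.8721 pos [555.7 -45.5 107.8] F [-1.   5.4  6.9] M [ 0.864  0.112 -0.143] w 0.109
```

```bash
cat > t.py <<'E'
from h import *
T=[];E=[]
for i in range(6):
    s=manip.state();T.append(s["wrist_torque"][2]);E.append(s["effort"][5]);manip.capture("wrist")
print("tz %.3f"%np.mean(T),np.round(T,3),"eff %.3f"%np.mean(E),np.round(E,3),"yaw",s["orientation"][2].round(4),"j6",s["joint_pos"][5].round(4),s["clock"])
E
python3 -m jog '[[[0,0,0],[0,0,0.04],0],[[0,0,0],[0,0,0.08],0],[[0,0,0],[0,0,0.1],0],[[0,0,0],[0,0,0.1],0],[[0,0,0],[0,0,0.1],0]]'; python3 t.py
```

```text
clock: 6.3
eef_pos: [555.8, -45.4, 107.8]
orientation: [3.14, 0.0, 2.772]
contact_force: [-1.1, 5.2, 5.6]
gripper_width: 0.11
tz 0.005 [ 0.106  0.039 -0.157  0.152 -0.021 -0.09 ] eff 0.007 [ 0.037 -0.023  0.01   0.022 -0.028  0.022] yaw 2.7722 j6 0.141 6.55
```

```bash
for i in 1; do python3 -m jog '[[[0,0,0],[0,0,0.03],0],[[0,0,0],[0,0,0.06],0],[[0,0,0],[0,0,0.1],0],[[0,0,0],[0,0,0.1],0],[[0,0,0],[0,0,0.1],0]]'|head -1; python3 t.py; done
```

```text
clock: 7.22
tz 0.009 [ 0.173 -0.153  0.036  0.089 -0.148  0.055] eff 0.007 [ 0.006 -0.009  0.035 -0.018  0.     0.029] yaw 2.6722 j6 0.2411 7.475
```

```bash
python3 -m jog '[[[0,0,0],[0,0,0.03],0],[[0,0,0],[0,0,0.06],0],[[0,0,0],[0,0,0.1],0],[[0,0,0],[0,0,0.1],0],[[0,0,0],[0,0,0.1],0]]'|head -1; python3 t.py
```

```text
clock: 8.15
tz 0.025 [-0.075 -0.016  0.184 -0.123  0.028  0.149] eff 0.005 [-0.014  0.03   0.006 -0.02   0.034 -0.009] yaw 2.5724 j6 0.341 8.4
```

```bash
python3 -m jog '[[[0,0,0],[0,0,0.03],0],[[0,0,0],[0,0,0.06],0],[[0,0,0],[0,0,0.1],0],[[0,0,0],[0,0,0.1],0],[[0,0,0],[0,0,0.1],0]]'|head -1; python3 t.py
```

```text
clock: 9.07
tz 0.001 [-0.142  0.177  0.026 -0.132  0.159 -0.085] eff 0.005 [ 0.023  0.026 -0.027  0.024  0.01  -0.023] yaw 2.4723 j6 0.4411 9.325
```

```bash
python3 -m jog '[[[0,0,0],[0,0,0.03],0],[[0,0,0],[0,0,0.06],0],[[0,0,0],[0,0,0.1],0],[[0,0,0],[0,0,0.1],0],[[0,0,0],[0,0,0.1],0]]'|head -1; python3 t.py
```

```text
clock: 10.0
tz 0.008 [ 0.047  0.088 -0.1    0.094 -0.014 -0.065] eff 0.009 [ 0.044 -0.022  0.012  0.021 -0.027  0.025] yaw 2.3723 j6 0.5411 10.25
```

```bash
python3 -m jog '[[[0,0,0],[0,0,0.03],0],[[0,0,0],[0,0,0.06],0],[[0,0,0],[0,0,0.1],0],[[0,0,0],[0,0,0.1],0],[[0,0,0],[0,0,0.1],0]]'|head -1; python3 t.py
```

```text
clock: 10.92
tz 0.012 [ 0.115 -0.139  0.041  0.016 -0.08   0.116] eff 0.006 [-0.002 -0.001  0.032 -0.025  0.011  0.022] yaw 2.2724 j6 0.6411 11.175
```

```bash
python3 -m jog '[[[0,0,0],[0,0,0.03],0],[[0,0,0],[0,0,0.06],0],[[0,0,0],[0,0,0.1],0],[[0,0,0],[0,0,0.1],0],[[0,0,0],[0,0,0.1],0]]'|head -1; python3 t.py
```

```text
clock: 11.85
tz 0.003 [-0.093 -0.043  0.106 -0.129  0.096  0.081] eff 0.004 [-0.006  0.038 -0.012 -0.006  0.033 -0.024] yaw 2.1724 j6 0.7411 12.1
```

```bash
python3 -m jog '[[[0,0,0],[0,0,0.03],0],[[0,0,0],[0,0,0.06],0],[[0,0,0],[0,0,0.1],0],[[0,0,0],[0,0,0.1],0],[[0,0,0],[0,0,0.1],0]]'|head -1; python3 t.py
```

```text
clock: 12.78
tz 0.091 [ 0.218  0.079 -0.091  0.086  0.182  0.072] eff 0.086 [0.109 0.061 0.08  0.116 0.094 0.058] yaw 2.0725 j6 0.841 13.025
```

```bash
python3 - <<'E'
from h import *
w=manip.capture("wrist");cv2.imwrite("pics/w3.png",w["frame"])
E
```

```text
(no output)
```

View pics/w3.png

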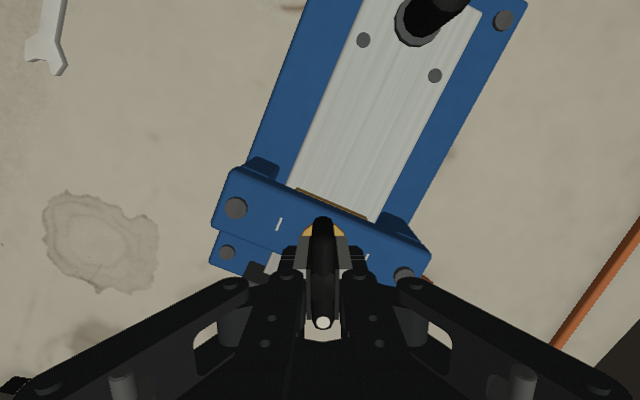

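The wings are still held squarely in the pads (column 323), and the torque has started to climb (0.09 by both measures). I'll turn a little further to make it firm.

```bash
python3 -m jog '[[[0,0,0],[0,0,0.03],0],[[0,0,0],[0,0,0.06],0],[[0,0,0],[0,0,0.06],0],[[0,0,0],[0,0,0.06],0]]'|head -1; python3 t.py
```

```text
clock: 13.62
tz 0.241 [0.359 0.332 0.122 0.091 0.196 0.344] eff 0.205 [0.227 0.186 0.172 0.199 0.228 0.216] yaw 2.0127 j6 0.9009 13.875
```

```bash
python3 -m jog '[[[0,0,0],[0,0,0],0],[[0,0,0],[0,0,-0.15],0],[[0,0,0],[0,0,-0.3],0],[[0,0,0],[0,0,-0.45],0],[[0,0,0],[0,0,-0.6],0],[[0,0,0],[0,0,-0.75],0],[[0,0,0],[0,0,-0.9],0],[[0,0,0],[0,0,-1.0],0]]'|head -1
python3 -m jog '[[[0,0,0],[0,0,-0.15],0],[[0,0,0],[0,0,-0.3],0],[[0,0,0],[0,0,-0.45],0],[[0,0,0],[0,0,-0.6],0],[[0,0,0],[0,0,-0.65],0],[[0,0,0],[0,0,-0.65],0],[[0,0,0],[0,0,-0.65],0],[[0,0,0],[0,0,-0.65],0]]'|head -1; python3 t.py
```

```text
clock: 14.92
clock: 15.92
tz -0.016 [-0.149  0.129 -0.012 -0.104  0.103 -0.06 ] eff -0.001 [ 0.001  0.024 -0.029  0.012  0.016 -0.029] yaw -2.6218 j6 -0.7485 16.175
```

Backed off by 1.65 rad, which is 1.57 plus the overtravel. Now I'll release, lift and turn for the push.

```bash
python3 -m jog '[[[0,0,0],[0,0,0],20],[[0,0,0],[0,0,0],40],[[0,0,0],[0,0,0],50],[[0,0,0],[0,0,0],50],[[0,0,-40],[0,0,0],50],[[0,0,-80],[0,0,0],50],[[0,0,-120],[0,0,0],50],[[0,0,-150],[0,0,0],50]]'
python3 -m jog '[[[0,0,0],[0,0,-0.16],0],[[0,0,0],[0,0,-0.32],0],[[0,0,0],[0,0,-0.48],0],[[0,0,0],[0,0,-0.64],0],[[0,0,0],[0,0,-0.8],0],[[0,0,0],[0,0,-0.96],0],[[0,0,0],[0,0,-1.13],0],[[0,0,0],[0,0,-1.13],0]]'
python3 - <<'E'
from h import *
w=manip.capture("wrist");cv2.imwrite("pics/w4.png",w["frame"]);np.savez("w4.npz",**w);print(proj(w,[546,82,65]),proj(w,[545,85,90]))
E
```

```text
clock: 17.23
eef_pos: [555.6, -46.0, 259.0]
orientation: [-3.141, 0.001, -2.621]
contact_force: [0.1, 0.1, 0.1]
gripper_width: 0.498
clock: 18.23
eef_pos: [555.5, -46.0, 257.2]
orientation: [3.141, 0.0, -1.492]
contact_force: [-0.0, 0.5, -0.1]
gripper_width: 0.001
(np.float64(322.17258008614846), np.float64(289.90802882885504)) (np.float64(322.8748224122994), np.float64(305.0810212497708))
```

View pics/w4.png

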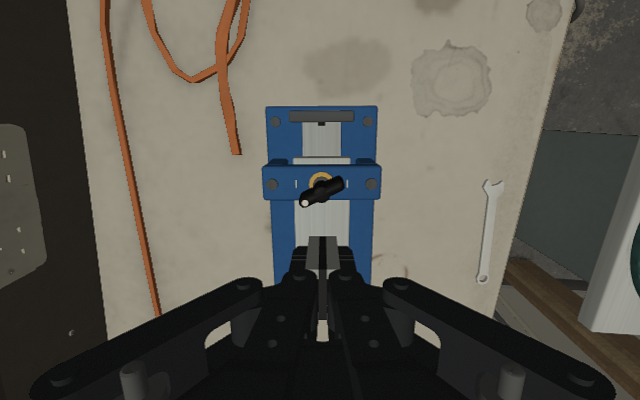

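The wings now stand at about 0.5 rad (dot at (305,203)), as commanded, and the bridge and rail are clear. The gripper hides the post, so I'll go past it at height, then come down behind it.

```bash
python3 -m jog '[[[-45,0,0],[0,0,0],0],[[-90,0,0],[0,0,0],0],[[-135,0,0],[0,0,0],0],[[-180,0,0],[0,0,0],0],[[-180,0,30],[0,0,0],0],[[-180,0,60],[0,0,0],0],[[-180,0,80],[0,0,0],0],[[-180,0,80],[0,0,0],0]]'
python3 - <<'E'
from h import *
w=manip.capture("wrist");cv2.imwrite("pics/w5.png",w["frame"]);np.savez("w5.npz",**w);print([proj(w,[546-i*.08,70+i,90]) for i in (0,20,40)])
E
```

```text
clock: 19.27
eef_pos: [540.5, 133.4, 176.3]
orientation: [3.139, -0.0, -1.494]
contact_force: [0.8, -0.1, 0.2]
gripper_width: 0.0
[(np.float64(321.686290977865), np.float64(119.72388654120189)), (np.float64(321.80516650221585), np.float64(150.2984060077407)), (np.float64(321.91816737167744), np.float64(179.3619773522613))]
```

View pics/w5.png

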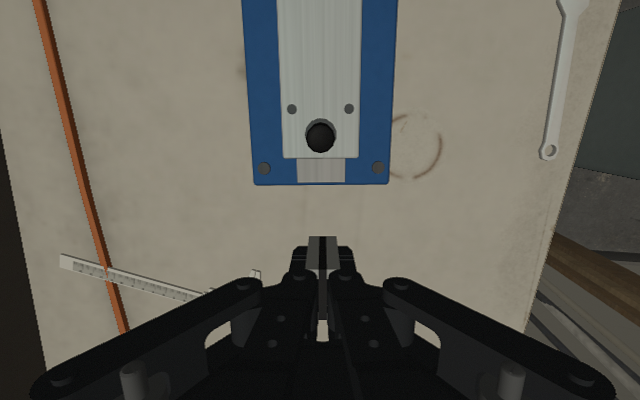

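The post top is at (320,137), in line with the closed fingers at column 322, with about 31 mm of gap. I'll descend and push.

```bash
python3 -m jog '[[[0,0,40],[0,0,0],0],[[0,0,75],[0,0,0],0],[[0,0,101],[0,0,0],0],[[0,0,101],[0,0,0],0],[[8,0,101],[0,0,0],0],[[16,0,101],[0,0,0],0],[[22,0,101],[0,0,0],0],[[22,0,101],[0,0,0],0]]'
python3 -m jog '[[[5,0,0],[0,0,0],0],[[10,0,0],[0,0,0],0],[[15,0,0],[0,0,0],0],[[20,0,0],[0,0,0],0],[[25,0,0],[0,0,0],0],[[30,0,0],[0,0,0],0],[[35,0,0],[0,0,0],0],[[35,0,0],[0,0,0],0]]'
```

```text
clock: 20.32
eef_pos: [543.2, 110.9, 76.7]
orientation: [-3.141, -0.0, -1.492]
contact_force: [-0.4, -0.3, 0.1]
gripper_width: 0.001
clock: 21.32
eef_pos: [545.8, 75.9, 76.2]
orientation: [3.141, -0.001, -1.492]
contact_force: [-0.4, 0.3, -0.5]
gripper_width: -0.002
```

```bash
python3 -m jog '[[[2,0,0],[0,0,0],0],[[4,0,0],[0,0,0],0],[[6,0,0],[0,0,0],0],[[8,0,0],[0,0,0],0]]'; python3 - <<'E'
from h import *
d=manip.capture("side");a=cv2.resize(d["frame"][160:265,275:405],None,fx=6,fy=6,interpolation=cv2.INTER_CUBIC)
cv2.imwrite("pics/s6.png",a)
E
```

```text
clock: 21.82
eef_pos: [546.3, 68.6, 76.2]
orientation: [3.141, 0.0, -1.491]
contact_force: [0.2, 4.0, 0.2]
gripper_width: -0.002
```

View pics/s6.png

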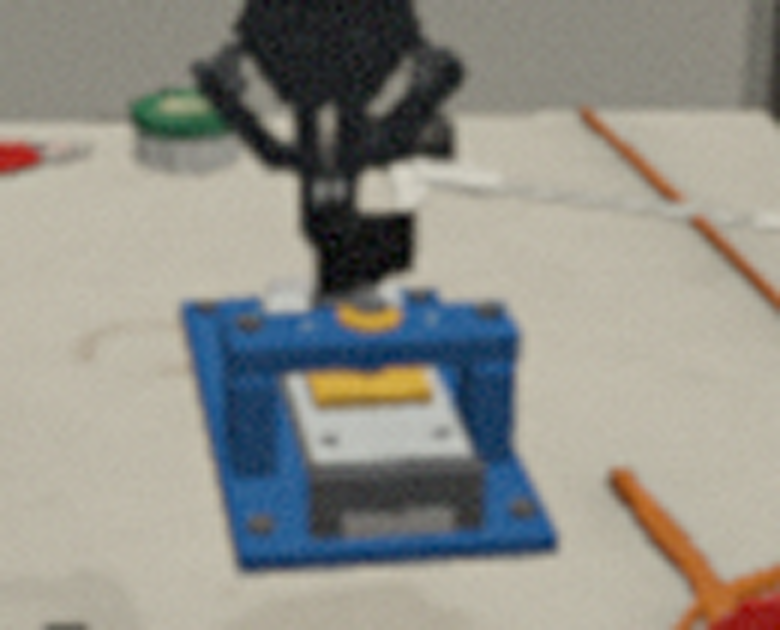

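The carriage is nearly at the dark stop (its front edge at (390,465)), and the fingers press with 4 N. I'll press on in small steps until the stop is felt.

```bash
python3 -m jog '[[[1,0,0],[0,0,0],0],[[2,0,0],[0,0,0],0],[[2,0,0],[0,0,0],0]]';python3 -m jog '[[[1,0,0],[0,0,0],0],[[2,0,0],[0,0,0],0],[[2,0,0],[0,0,0],0]]'
```

```text
clock: 22.25
eef_pos: [546.5, 66.5, 76.3]
orientation: [3.141, -0.0, -1.491]
contact_force: [-0.9, 1.2, -0.4]
gripper_width: 0.004
clock: 22.62
eef_pos: [546.7, 64.9, 76.3]
orientation: [3.142, 0.001, -1.491]
contact_force: [-0.5, 5.8, -0.7]
gripper_width: -0.001
```

```bash
python3 -m jog '[[[1,0,0],[0,0,0],0],[[2,0,0],[0,0,0],0],[[2,0,0],[0,0,0],0]]'
```

```text
clock: 23.0
eef_pos: [546.7, 64.8, 76.3]
orientation: [-3.141, 0.005, -1.49]
contact_force: [-1.5, 21.1, 1.1]
gripper_width: -0.004
```

The stop is felt: the force climbed to 21 N with no further motion at unit y of about 111 mm, as expected. I'll back away and lift.

```bash
python3 -m jog '[[[0,0,0],[0,0,0],0],[[0,0,0],[0,0,0],0],[[-4,0,0],[0,0,0],0],[[-15,0,0],[0,0,0],0],[[-35,0,0],[0,0,0],0],[[-35,0,-50],[0,0,0],0],[[-35,0,-100],[0,0,0],0],[[-35,0,-100],[0,0,0],0]]'
python3 - <<'E'
from h import *
w=manip.capture("wrist");cv2.imwrite("pics/w7.png",w["frame"])
o=np.array([556,-45.5]);y=np.array([-.078,.997])
for t in (87.5,90,92.5): print(t,proj(w,[*(o+t*y),90]))
print(proj(w,[*(o+0*y),120]))
E
```

```text
clock: 24.0
eef_pos: [545.7, 98.7, 179.7]
orientation: [-3.136, -0.0, -1.491]
contact_force: [0.5, 0.0, -0.9]
gripper_width: -0.001
87.5 (np.float64(325.2724989311303), np.float64(129.74859233624625))
90 (np.float64(325.2556470550146), np.float64(133.5192261605018))
92.5 (np.float64(325.23890087279534), np.float64(137.26621080898138))
(np.float64(326.26529422777935), np.float64(-43.62518194978031))
```

View pics/w7.png

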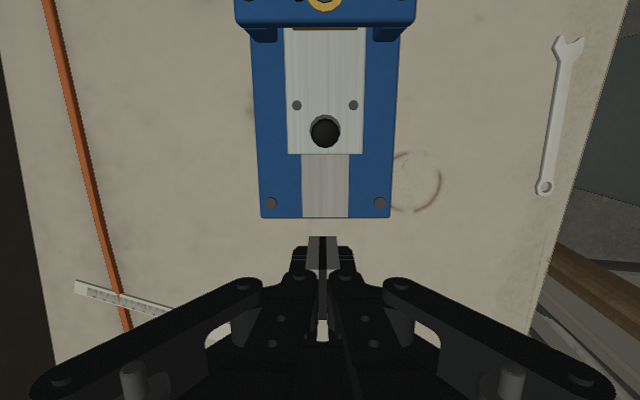

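The post top is at (325,132), against a predicted (325,133.5) for home, and the robot is clear. I'll hand it in.

```bash
python3 -m jog '[[[0,0,0],[0,0,0],0],[[0,0,0],[0,0,0],0]]'; python3 -c "
from workcell import manip
print(manip.sign_off())"
```

```text
clock: 24.3
eef_pos: [543.6, 97.7, 175.2]
orientation: [3.14, 0.0, -1.491]
contact_force: [0.2, -0.6, 0.4]
gripper_width: 0.003
the job is handed in; nothing more can be done
None
```

The drag screw is set and the carriage is home against its stop. I handed the job in at about 24 s of the 67 s allowed; sign-off gave no verdict.

- **Bottoming:** I turned the wings clockwise about 1.2 rad until the torque climbed at about 2 N m per rad. They ended at about 0.2 N m (0.205 from joint effort, 0.24 from the wrist sensor), well below straining.
- **Back-off:** I turned the screw back 1.65 rad, which is a quarter turn plus about 0.08 rad of overtravel. The wings then stood at about 0.5 rad in the wrist view, as commanded. I did not measure the 4 mm gap between foot and shoe directly; it follows from the angle turned.
- **Carriage:** I pushed the post until it stopped moving and the force rose from about 5 N to 21 N. In the last picture the post top is within about 1.5 pixels (1 mm) of its predicted home position.
- **At hand-in:** the gripper was clear of everything, with about 0 N of contact force, and I touched no bystanders on the way.

Single wrist-torque readings were noisy, by about ±0.15 N m, so I relied on averages. These agreed with the joint effort to within about 0.04 N m. No check failed.

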